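# Let the amplifier board slide home in its sloping holder and lock it

## Robot

A 6-joint arm with a two-finger parallel gripper is mounted at the origin on a cart in front of the work surface, level with it; the furniture and walls round the work are solid. World frame = base frame: x ahead of the robot, y to its left, z up, the work surface at z = 0. Lengths are in m, angles in rad, forces in N, time in s.
With the tool pointing down it reaches from about 0.35 to 0.975 m from the base axis. Payload 17.4 kg.
Tool frame: the origin (TCP) lies on the centre line of the jaws, within the pads' length; the fingertips stand arm.tips_ahead ahead of it and the grasp point (between the pads) lies 11 mm behind it (arm.tips_ahead is the distance from the TCP to the fingertips, in m); z points along the fingers, y is the line along which they close (so a half turn about z gives the same grasp; the last joint's range is limited). The gripper opens to 85 mm and grips with 20 to 120 N. Pads are 22 mm wide; open, the fingers measure 114 mm over their backs; the gripper's body (76 mm by 85 mm) begins 54 mm behind the grasp point. The pads swing forward as they close: fully open they stand 13 mm farther back than shut.
Start: joints at [1.1, 0.116, 1.442, -0, 1.584, -0.038], TCP at [0.283, 0.613, 0.239] pointing down, gripper open.
Joint ranges: [-2.83, 2.83], [-0.83, 2.19], [0.07, 2.5], [-1.14, 4.28], [0.01, 3], [-2.97, 2.97]. Speed limits (rad/s): [1.89, 1.89, 2.22, 3.14, 3.14, 3.14].

## Interface

Orientations are given as a rotation vector (axis times angle).
In Python, from plant import arm gives the robot as it stands.
- The arm moves only by the tool send_rows, never from a script. Its argument "deltas" is a list that holds one entry, the list of rows, each a list of 7 numbers: the shift along the tool's x, y, z in cm, then the turn, a rotation vector about the tool's x, y, z in degrees, then the opening, from 0 (shut) to 1 (fully open). In form: [[[x, y, z, ax, ay, az, gripper], ...]]. A call has 1 to 12 rows; each row shifts and turns the commanded pose from where the row before left it, along the tool's axes as they then stand; what a row does not reach is not made up. A row lasts 1/12 s, in which the tool goes at most 41.7 mm and 7.16 degrees, less where a joint would pass 70% of its speed; a pose out of reach is approached as far as the arm can. A call is refused whole if a number of a shift passes 4.17 or a number of a turn 7.16, either way. A call with a gripper value outside its range is refused whole. The fingers move at their own pace and stop on an object; "grip_force" is the grip in N (left out, the last holds). Time passes only in rows, so rows that do not move let the fingers close. It gives the time, the measured TCP pose, the force and the opening at its end, in the units of the state.
- arm.observe(): the state, without advancing time (a new reading comes with each control period).
- arm.camera(name): name is "side" or "top" or "wrist"; returns (picture, depth): 420x560x3 uint8, red, green, blue; 420x560 float32, m along the optical axis (not along the pixel's ray), 0 where there is no reading.
- arm.camera_params(name): a dict with "fovy" (degrees; the focal length in pixels is half the picture's height over the tangent of half this angle, whatever the lens; pixels are square), "cx", "cy" (the principal point, pixels), "R" (3x3) and "t" (3): a world point X has camera coordinates R X + t; the wrist camera has in their place "T_tool_cam" (4x4, takes a point from camera to tool coordinates, whose origin is the TCP and whose axes are the flange's). Camera axes: x right, y down, z forward; pixel columns grow to the right and rows downward; lengths in m; the calibration is good to about 2 mm. A picture is of the moment at which its call begins: read the wrist's pose just before it. camera_params takes no time and is no camera call.
- arm.hand_in(): hands the job in, once; it reports no verdict.
The state is a dict: "clock": time; "joint_positions": joint angles; "dq": joint speeds; "tau": joint torques, N m; "ee_pos": TCP position; "eef_rot": TCP orientation; "wrist_force": force on the tool from outside, world axes, zero at the start; "moment": the same for the moment, N m; "gripper_width": finger opening in m.
Only numpy, scipy, OpenCV 4.12 (cv2) and the standard library are available. Lean on these libraries where they do the work, as an engineer would, in place of code of your own. Each camera call takes 0.05 s, during which the arm holds its last target. There are 200 camera calls.

## Task

Pick up the green amplifier board by its black heat sink and lay it flat on the sloping holder, about 20 mm short of both white ledges and its long side along the long ledge. Let go, so that its own weight slides it right home into the corner, then swing the red keeper arm by its knob all the way over the board and let go. Do not drop the board, and leave the other things on the desk where they are.

Things in the scene. Friction and masses are not known exactly. Their poses are not given: they have to be found in the camera images.
- board: Green circuit board, 130 mm long (x) x 80 mm wide (y) x 5 mm thick, 0.12 to 0.26 kg, starting flat on the desk. Origin: centre of its underside; z up out of the component side. In its middle stands a black finned heat sink, 60 mm along x, 32 mm along y, its top 35 mm above the origin; grip it across the 32 mm. It may lie either way round (half a turn about z).
- bed: Grey metal plate of the sloping holder (fixed), sloping down 25 degrees to its lowest corner, which faces the robot's right. Origin: inner corner of the two white ledges on the plate's surface, 36 mm above the desk. x runs along the long ledge, y along the short one, both uphill, z outward normal. Plate: x -12 to 140, y -30 to 95 mm. Slick (friction 0.12): a board let go slides to the corner.
- board_home (a point): Point on the plate's surface at x 65, y 40 mm of the bed frame, axes as the bed's: where the board's origin lies when home, its long side along x. The ledges are 8 mm thick, stand 9 mm above the plate, and their inner faces are 65 mm (at -x) and 40 mm (at -y) from this point.
- keeper (a joint): Red keeper arm, 14 mm wide, swinging parallel to the plate. 0 = fully closed on its stop, pointing along the bed's +y over the end of the board; it grows as the arm opens, clockwise seen from above the plate; at 1.57 rad it points along the bed's +x, clear of the board. Range 0 to 1.9, starts at 1.4 to 1.8. About 1 N at the knob moves it; it stays where it is left.
- keeper_pivot (a point): On the keeper's axis at the arm's underside: x 118, y -18, z 10.5 mm of the bed frame, just outside the long ledge. The arm is 6 mm thick (top 16.5 mm above the plate).
- keeper_knob (a point): Centre of the top of the keeper's black round knob: 14 mm thick, 30 mm tall, standing on the arm along the plate's normal, 48 mm from the pivot axis. Its top is 46.5 mm above the plate. It can be gripped or pushed.
- screw_jar: Bystander: clear jar of screws with a steel lid, 52 mm across, 49 mm tall. Origin: centre of its underside.
- screwdriver_fine: Bystander: fine screwdriver, 143 mm long, 14 mm thick, lying along its y axis between board and holder. Origin: middle of its underside. Beyond its far end stands a fixed grey meter, 240 mm tall, at world y -0.03 to 0.09 m with its front knobs at x 0.56: carry things past in front of it (x about 0.4), not through it.
- tape_roll: Bystander: black roll of tape, 62 mm across, 19 mm tall. Origin: centre of its underside.
- relay_can: Bystander: aluminium can with a blue band, 34 mm across, 62 mm tall. Origin: centre of its underside.
- twin_meter: Bystander: olive-grey box with two panel meters, 56x118x80 mm, behind the holder. Origin: centre of its underside.

How it is judged:
By the outcome, as a careful person would: the job done as asked, in the order asked, and still so for the second after the job is handed in, with the robot touching nothing.
It also fails if it takes over 51 s, if anything falls off the work surface, if the arm or the gripper's body presses on something with over 40 N, if the wrist force passes 120 N, or if a joint passes its speed limit or range.

## Working session

There is one attempt and no reset: what is moved stays moved. The work goes in short steps, Python scripts to look and compute and a tool call to move; the robot and the scene stay as the last step left them, time stands still between calls to the robot, and variables do not carry over. Pictures are saved under pics/ and viewed, on a budget of 10 in all, crops included, one or two more only if the job needs it, and the job is handed in when it is done.

Besides the shell and the picture viewer there is one more tool, called after ">>>" as name(argument=value, ...), one argument or row to a line, values as JSON. send_rows: Moves the arm, as the interface text tells. Its arguments: {"type":"object","properties":{"deltas":{"type":"array"},"grip_force":{"type":"number"}},"required":["deltas"]}

```bash
ls; mkdir -p pics
python3 - <<'E'
from plant import arm
import cv2,numpy as np
print(arm.observe(), arm.tips_ahead)
for n in("top","side"):
    p,d=arm.camera(n); np.savez(f"{n}0.npz",p=p,d=d); cv2.imwrite(f"pics/{n}0.png",p[:,:,::-1]); print(n,arm.camera_params(n),(d>0).mean())
print(arm.camera_params("wrist"))
E
```

```text
pics
{'clock': 0.0, 'joint_positions': array([ 1.10018139e+00,  1.16495225e-01,  1.44227159e+00, -2.22346103e-05,
        1.58397026e+00, -3.77761130e-02]), 'dq': array([-1.47698927e-03,  5.10755752e-05,  1.22630339e-03, -2.44301989e-03,
        1.83736450e-04, -2.72475761e-04]), 'tau': array([ 8.12596099e-04, -7.31971335e+01, -6.32488847e+01,  9.50860681e-05,
        6.13236974e-03,  1.18115761e-05]), 'ee_pos': array([0.28304837, 0.6125953 , 0.238552  ]), 'eef_rot': array([-6.74549725e-01, -3.06804679e+00,  1.74851867e-03]), 'wrist_force': array([-0.04378106, -0.18768119, -0.26032778]), 'moment': array([-0.05071766, -0.00259126, -0.01917273]), 'gripper_width': 0.08543293936890817} 0.008
top {'fovy': 49.25041296414658, 'cx': 286.9872723552213, 'cy': 208.11890923879193, 'R': array([[-2.95696093e-02, -9.99560148e-01, -2.26909493e-03],
       [-9.95719652e-01,  2.96547177e-02, -8.75384024e-02],
       [ 8.75671879e-02, -3.29093944e-04, -9.96158561e-01]]), 't': array([-0.06206341,  0.55503269,  1.19089307])} 0.9960969387755102
side {'fovy': 56.66230435262355, 'cx': 277.5627944043113, 'cy': 207.7703011760589, 'R': array([[ 0.83966716, -0.54295324, -0.01268227],
       [-0.33944199, -0.50642583, -0.79266135],
       [ 0.42395541,  0.6698766 , -0.60953027]]), 't': array([-0.50111834,  0.25307933,  1.00403596])} 0.9961267006802721
{'fovy': 66.20615672436625, 'cx': 275.32409122773544, 'cy': 207.84412405947697, 'T_tool_cam': array([[-6.09233819e-04, -9.48438396e-01, -3.16960939e-01,
         8.19240852e-02],
       [ 9.99999014e-01, -9.78728417e-04,  1.00652905e-03,
        -8.85485563e-04],
       [-1.26484947e-03, -3.16960014e-01,  9.48438058e-01,
        -1.34840583e-01],
       [ 0.00000000e+00,  0.00000000e+00,  0.00000000e+00,
         1.00000000e+00]])}
```

View pics/top0.png

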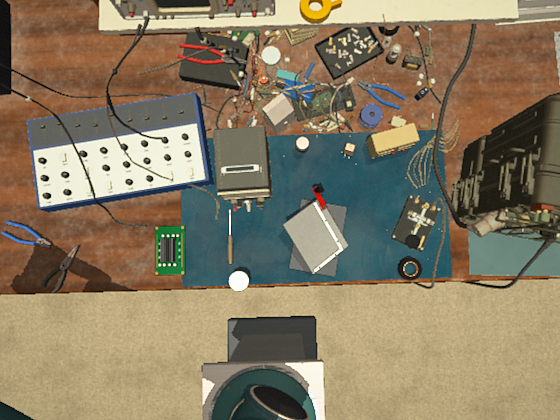

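View pics/side0.png

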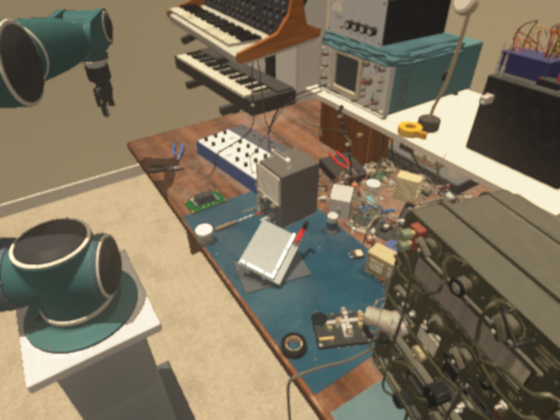

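The top view shows the board at (170,250), the holder at (315,237) with its ledge corner near (343,242), the keeper at (320,197), the jar at (238,280) and the screwdriver at (230,235). The side view agrees. Next I measure these.

```bash
cat > h.py <<'E'
import numpy as np,cv2
from scipy.spatial.transform import Rotation as Rn
def K(c):
    f=210/np.tan(np.radians(c["fovy"]/2)); return f,c["cx"],c["cy"]
def cam(arm,n,st=None):
    c=arm.camera_params(n)
    if n!="wrist": return c,np.array(c["R"]).T,-np.array(c["R"]).T@c["t"]
    T=np.array(c["T_tool_cam"]); R=Rn.from_rotvec(st["eef_rot"]).as_matrix()
    return c,R@T[:3,:3],R@T[:3,3]+st["ee_pos"]
def pts(c,Rw,o,d):            # depth picture -> world points
    f,cx,cy=K(c); v,u=np.mgrid[:420,:560]
    return np.stack([(u-cx)/f*d,(v-cy)/f*d,d],-1)@Rw.T+o
def ray(c,Rw,o,uv,n=(0,0,1),k=0.): # cast pixels on plane n.X=k
    f,cx,cy=K(c); uv=np.atleast_2d(uv).astype(float); n=np.array(n,float)
    D=np.c_[(uv-[cx,cy])/f,np.ones(len(uv))]@Rw.T
    return o+D*((k-n@o)/(D@n))[:,None]
E
python3 - <<'E'
from h import *; from plant import arm
for n,(u0,u1,v0,v1) in dict(top=(285,350,195,278),side=(235,315,215,290)).items():
    z=np.load(n+"0.npz"); c,Rw,o=cam(arm,n); P=pts(c,Rw,o,z["d"]); hsv=cv2.cvtColor(z["p"],cv2.COLOR_RGB2HSV)
    if n=="top":
        g=cv2.inRange(hsv,(45,80,40),(85,255,255)); g[:, :145]=0; g[:,195:]=0; g[:220]=0; g[282:]=0
        g=cv2.morphologyEx(g,cv2.MORPH_CLOSE,np.ones((9,9)))
        cs,_=cv2.findContours(g,0,1); k=max(cs,key=cv2.contourArea)[:,0]
        W=ray(c,Rw,o,k,k=.005); print("board",[np.round(x,4) for x in cv2.minAreaRect((W[:,:2]*1000).astype(np.float32))])
        print("desk z",np.median(P[260:275,190:220,2]), "jar",P[281,238],"can",P[144,302],"tape",P[268,409])
    sub=np.zeros(hsv.shape[:2],bool); sub[v0:v1,u0:u1]=1
    m=sub&(hsv[...,1]<40)&(hsv[...,2]>110)&(P[...,2]>.02)&(P[...,2]<.16)
    Q=P[m]
    nn=None; best=0; rng=np.random.default_rng(0)
    for _ in range(300):
        a,b,e=Q[rng.choice(len(Q),3)]; q=np.cross(b-a,e-a); L=np.linalg.norm(q)
        if L<1e-4: continue
        q/=L; s=(abs((Q-a)@q)<.003).sum()
        if s>best: best=s;nn=(q,a)
    I=Q[abs((Q-nn[1])@nn[0])<.003]; ce=I.mean(0); q=np.linalg.svd(I-ce)[2][2]; q*=np.sign(q[2])
    print(n,"plane",len(Q),len(I),q,"tilt",np.degrees(np.arccos(q[2])),"k",q@ce,"az",np.degrees(np.arctan2(q[1],q[0])))
    r=sub&((hsv[...,0]<8)|(hsv[...,0]>172))&(hsv[...,1]>130)&(hsv[...,2]>90)
    print("red",r.sum(),P[r].mean(0),P[r].min(0),P[r].max(0))
t=np.load("top0.npz")["p"]; s=np.load("side0.npz")["p"]
A=cv2.resize(t[175:285,265:365],(400,440),interpolation=cv2.INTER_CUBIC); B=cv2.resize(s[205:295,230:321],(400,396),interpolation=cv2.INTER_CUBIC)
B=np.pad(B,((0,44),(0,0),(0,0))); cv2.imwrite("pics/bed0.png",np.hstack([A,B])[:,:,::-1])
E
```

```text
board [array([452.5238, 239.0549]), array([ 77.8913, 130.664 ]), np.float64(89.4334)]
desk z 0.001760857424023543 jar [0.36737589 0.05206302 0.05338332] can [ 0.71531131 -0.12239302  0.06430496] tape [ 0.38481011 -0.39946916  0.00119258]
top plane 2300 1774 [-0.08933796 -0.41842089  0.90384882] tilt 25.331318162317224 k 0.08091873206981803 az -102.05237586878623
red 80 [ 0.56227155 -0.16315825  0.09453804] [ 4.46538607e-01 -1.81091485e-01 -3.90275508e-04] [ 0.58788711 -0.07810353  1.23476417]
side plane 2272 1784 [-0.09194935 -0.41476322  0.90527167] tilt 25.140103115306943 k 0.07613101026328259 az -102.49980960442817
red 72 [ 0.56599485 -0.16142224  0.08556168] [ 0.54327419 -0.17433805  0.07647106] [ 0.58789692 -0.1488096   0.09422486]
```

View pics/bed0.png

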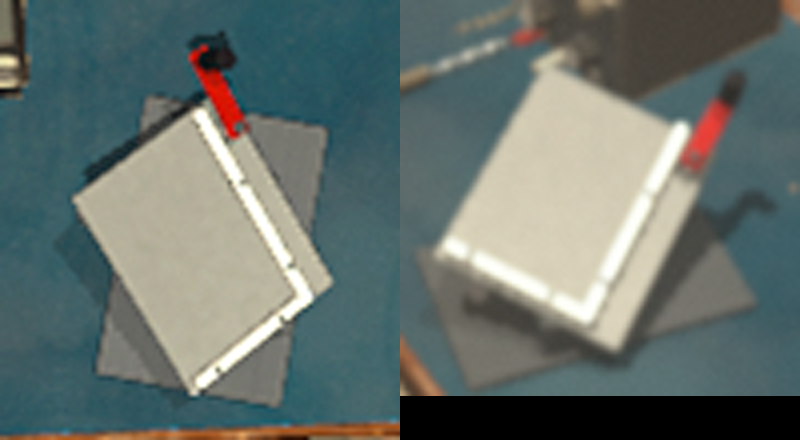

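The crop shows the ledges' inner corner at top pixel (339,248) and side pixel (272,273). The long ledge runs up to top (314,204). The keeper points past +x with its knob at top (319,187).

Run:
```python
from h import *; from plant import arm
t=cam(arm,"top"); s=cam(arm,"side")
ct=ray(*t,[339.2,248.2],k=.036)[0]; cs=ray(*s,[271.6,273.2],k=.036)[0]
print("corner top",ct,"side",cs)
n=np.array([-.0906,-.4166,.9046]); n/=np.linalg.norm(n)
for nm,c,C,L,S in (("top",t,ct,[314.2,203.7],[312.5,269.5]),("side",s,cs,[292.5,233.5],[241.5,259])):
    k=n@C; l=ray(*c,L,n,k)[0]-C; h=ray(*c,S,n,k)[0]-C
    x=l/np.linalg.norm(l); y=np.cross(n,x)
    print(nm,"k",k,"x",x,"len",np.linalg.norm(l),np.linalg.norm(h),"short vs y deg",np.degrees(np.arctan2(h@x,h@y)),"x az",np.degrees(np.arctan2(x[1],x[0])))
    kn=[319,187] if nm=="top" else [230+333/4.396,205+85/4.396]
    B=np.c_[x,y,n]; print("knob in bed at z46:",(ray(*c,kn,n,k+.044)[0]-C)@B)
```

```text
corner top [ 0.44306026 -0.21140181  0.036     ] side [ 0.44832777 -0.20121058  0.036     ]
top k 0.08049171403115381 x [0.83498484 0.46325687 0.29697373] len 0.1371023297187282 0.09375081989542426 short vs y deg -0.5635373900016984 x az 29.021895191608433
knob in bed at z46: [ 0.17656025 -0.01307777  0.044     ]
side k 0.07576896665337937 x [0.82828793 0.47278364 0.30069042] len 0.13368112695375417 0.08914388404416629 short vs y deg -2.35609632648971 x az 29.7175624959746
knob in bed at z46: [ 0.15509856 -0.02236527  0.044     ]
```

>>> send_rows(
  deltas=[
    [[0, 0, 0, 0, 0, -6, 1], [0, 0, 0, 0, 0, -6, 1], [0, 0, 0, 0, 0, -6, 1], [0, 0, 0, 0, 0, -6.2, 1], [-0.8, -3.4, -0.05, 0, 0, 0, 1], [-0.8, -3.4, -0.05, 0, 0, 0, 1], [-0.8, -3.4, -0.05, 0, 0, 0, 1], [-0.8, -3.4, -0.05, 0, 0, 0, 1], [-0.8, -3.4, -0.05, 0, 0, 0, 1], [-0.8, -3.4, -0.05, 0, 0, 0, 1], [-0.8, -3.4, -0.05, 0, 0, 0, 1], [-0.8, -3.4, -0.05, 0, 0, 0, 1]],
  ],
)

```text
clock: 1.1
ee_pos: [0.3441, 0.3385, 0.243]
eef_rot: [-0.016, -3.141, 0.0]
wrist_force: [0.1, 0.4, -0.3]
gripper_width: 0.0852
```

>>> send_rows(
  deltas=[
    [[-0.8, -3.4, -0.05, 0, 0, 0, 1], [-0.8, -3.4, -0.05, 0, 0, 0, 1], [-0.8, -3.4, -0.05, 0, 0, 0, 1], [-0.8, -3.4, -0.05, 0, 0, 0, 1], [-0.8, -3.4, -0.05, 0, 0, 0, 1], [-0.8, -3.4, -0.05, 0, 0, 0, 1], [-0.8, -3.4, -0.05, 0, 0, 0, 1], [-0.8, -3.4, -0.05, 0, 0, 0, 1], [-0.8, -3.4, -0.05, 0, 0, 0, 1], [-0.8, -3.4, -0.05, 0, 0, 0, 1], [-0.8, -3.4, -0.05, 0, 0, 0, 1], [-0.8, -3.4, -0.05, 0, 0, 0, 1]],
  ],
)

```text
clock: 2.1
ee_pos: [0.4358, -0.0707, 0.2493]
eef_rot: [0.017, 3.141, 0.0]
wrist_force: [1.2, -0.5, 1.4]
gripper_width: 0.0856
```

>>> send_rows(
  deltas=[
    [[-0.5, -2.0, 0, 0, 0, 0, 1], [-0.5, -2.0, 0, 0, 0, 0, 1], [0, 0, 0, 0, 0, 0, 1], [0, 0, 0, 0, 0, 0, 1]],
  ],
)

```text
clock: 2.43
ee_pos: [0.4455, -0.1097, 0.2489]
eef_rot: [-0.019, -3.141, -0.001]
wrist_force: [-0.2, 0.0, 0.2]
gripper_width: 0.0854
```

Run:
```python
from h import *; from plant import arm
st=arm.observe(); p,d=arm.camera("wrist"); np.savez("w1.npz",p=p,d=d,ee=st["ee_pos"],r=st["eef_rot"])
print(st["clock"],st["ee_pos"],Rn.from_rotvec(st["eef_rot"]).as_matrix().round(3).tolist(),st["joint_positions"].round(2))
cv2.imwrite("pics/w1.png",p[:,:,::-1])
```

```text
2.4333 [ 0.44546211 -0.10965003  0.24885898] [[-1.0, 0.012, -0.001], [0.012, 1.0, 0.0], [0.001, 0.0, -1.0]] [-0.3  -0.37  1.87  0.    1.65 -1.86]
```

View pics/w1.png

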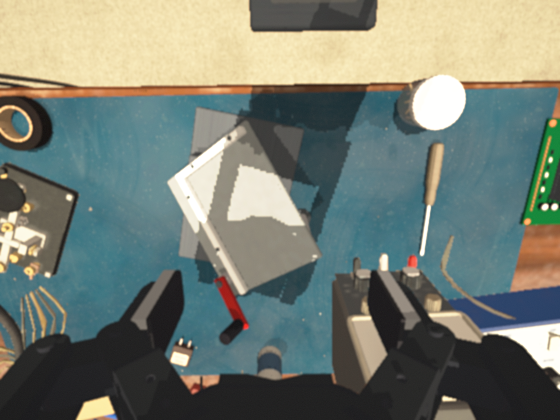

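The wrist view shows the holder with its ledge corner near (190,185), the keeper from (222,283) to the knob at (232,332), the jar at (435,102) and the screwdriver at (432,200). I zoom in on it.

Run:
```python
from h import *
p=np.load("w1.npz")["p"][115:350,160:330]
cv2.imwrite("pics/w1c.png",cv2.resize(p,None,fx=2.5,fy=2.5,interpolation=cv2.INTER_CUBIC)[:,:,::-1])
```

```text
(no output)
```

View pics/w1c.png

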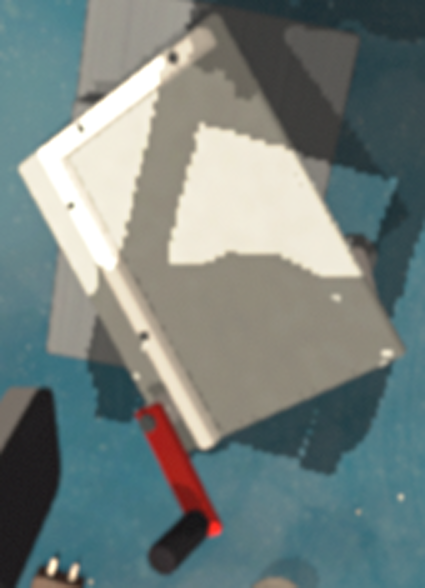

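```bash
cat > bed.py <<'E'
from h import *; from plant import arm
from scipy.optimize import least_squares
w=np.load("w1.npz"); st=dict(ee_pos=w["ee"],eef_rot=w["r"])
V=dict(top=cam(arm,"top"),side=cam(arm,"side"),wrist=cam(arm,"wrist",st))
sc=dict(top=(4,265,175,0),side=(4.396,230,205,400),wrist=(2.5,160,115,0))
O=[("wrist",65,158,0,0),("wrist",403,352,140,95),("wrist",220,14,-12,95),("wrist",18,168,-12,-30),
("top",297,293,0,0),("top",75,200,140,95),("top",193,393,-12,95),("top",332,284,-12,-30),
("side",615,352,-12,-30),("side",548,65,140,95),("side",437,258,-12,95)]
def px(v,a,b): s,u0,v0,o=sc[v]; return np.array([(a-o)/s+u0,b/s+v0])
def frame(q):
    n=np.array([np.sin(np.radians(25))*np.cos(q[2]),np.sin(np.radians(25))*np.sin(q[2]),np.cos(np.radians(25))])
    a=np.array([np.cos(q[3]),np.sin(q[3]),0]); a[2]=-(n@a)/n[2]; a/=np.linalg.norm(a)
    return np.c_[a,np.cross(n,a),n],np.array([q[0],q[1],.036])
def proj(v,X):
    c,Rw,o=V[v]; f,cx,cy=K(c); x=Rw.T@(X-o); return np.array([f*x[0]/x[2]+cx,f*x[1]/x[2]+cy])
def res(q):
    B,C=frame(q); return np.concatenate([proj(v,C+B@[x/1e3,y/1e3,0])-px(v,a,b) for v,a,b,x,y in O])
if __name__=="__main__":
    r=least_squares(res,[.443,-.208,-1.78,.51],loss="soft_l1"); print(r.x,np.degrees(r.x[2:]))
    print(res(r.x).reshape(-1,2).round(1).tolist())
    B,C=frame(r.x); np.savez("bed.npz",B=B,C=C); print(B,"home",C+B@[.065,.04,0])
    for nm,a,b,z in (("pivot",152,415,.0165),("armend",212,528,.0165),("knobtop",163,553,.0465)):
        X=ray(*V["wrist"],px("wrist",a,b),B[:,2],B[:,2]@C+z)[0]; print(nm,(1e3*B.T@(X-C)).round(1))
E
python3 bed.py
```

```text
[ 0.44344275 -0.20763873 -2.02412994  0.5118918 ] [-115.97410303   29.3292397 ]
[[0.7, -0.1], [-0.2, 0.8], [-0.6, -0.7], [-3.3, -0.2], [-1.5, -0.2], [-0.8, -0.4], [-1.5, 0.0], [0.4, -0.8], [0.7, -0.7], [-0.8, -1.3], [-1.0, 0.5]]
[[ 0.81404324 -0.55052209 -0.18509195]
 [ 0.45736617  0.80403297 -0.37993048]
 [ 0.35798015  0.22462504  0.90630779]] home [ 0.47433468 -0.14574861  0.06825371]
pivot [116.7  -9.   16.5]
armend [168.7  -7.7  16.5]
knobtop [163.2 -10.2  46.5]
```

```bash
cat > bed2.py <<'E'
from bed import *; from bed import w
P=pts(*V["wrist"],w["d"])
poly=np.array([px("wrist",*k) for k in ((90,165),(210,60),(385,345),(225,420))]).astype(np.int32)
m=np.zeros((420,560),np.uint8); cv2.fillPoly(m,[poly],1); I=P[m>0]
for _ in range(4):
    ce=I.mean(0); n=np.linalg.svd(I-ce,full_matrices=False)[2][2]; n*=np.sign(n[2]); e=abs((I-ce)@n); I=I[e<3*np.median(e)+1e-4]
print("wrist plane",n,"tilt",np.degrees(np.arccos(n[2])),"az",np.degrees(np.arctan2(n[1],n[0])),"k",n@ce,len(I))
for az in (-1.78,-1.85,-2.02):
    r=least_squares(lambda q:res([q[0],q[1],az,q[2]]),[.443,-.208,.51],loss="soft_l1")
    print(az,r.x,r.cost,res([*r.x[:2],az,r.x[2]]).reshape(-1,2).round(1).tolist())
    B,C=frame([*r.x[:2],az,r.x[2]]); print("k",B[:,2]@C)
    for nm,a,b,z in (("pivot",152,415,.0165),("armend",212,528,.0165),("knobtop",163,553,.0465),("ledgeend",217,440,0),("shortend",215,45,0)):
        X=ray(*V["wrist"],px("wrist",a,b),B[:,2],B[:,2]@C+z)[0]; print(nm,(1e3*B.T@(X-C)).round(1))
E
python3 bed2.py
```

```text
wrist plane [-0.08844575 -0.41517906  0.90543012] tilt 25.118724865584678 az -102.02597173695197 k 0.07924482323604444 8133
-1.78 [ 0.44351838 -0.20743539  0.52568491] 9.715820923194528 [[0.9, -0.1], [0.0, 1.2], [-4.2, -1.0], [-2.1, -0.4], [-1.6, -0.2], [-1.0, -0.7], [-0.2, 0.4], [0.0, -0.9], [0.6, -0.6], [-0.6, -1.2], [-0.9, -0.8]]
k 0.07945413456186402
pivot [116.3 -14.2  16.5]
armend [170.9 -15.5  16.5]
knobtop [163.5 -16.7  46.5]
ledgeend [140.7  -3.5  -0. ]
shortend [-0.2 90.1 -0. ]
-1.85 [ 0.44350776 -0.20741337  0.52105266] 8.929403989063983 [[0.9, -0.1], [-0.1, 1.2], [-3.2, -1.0], [-2.3, -0.3], [-1.6, -0.2], [-0.9, -0.6], [-0.6, 0.4], [0.1, -0.9], [0.6, -0.6], [-0.7, -1.3], [-1.0, -0.5]]
k 0.06523415824636307
pivot [116.3 -12.5  16.5]
armend [170.  -12.9  16.5]
knobtop [163.2 -14.4  46.5]
ledgeend [140.1  -1.5   0. ]
shortend [-0.7 89.1 -0. ]
-2.02 [ 0.44344281 -0.20761899  0.51199208] 7.699586390927977 [[0.7, -0.1], [-0.2, 0.8], [-0.6, -0.7], [-3.3, -0.2], [-1.5, -0.2], [-0.8, -0.4], [-1.5, 0.0], [0.4, -0.8], [0.7, -0.7], [-0.8, -1.3], [-1.0, 0.4]]
k 0.03028470326763829
pivot [116.7  -9.   16.5]
armend [168.7  -7.8  16.5]
knobtop [163.2 -10.3  46.5]
ledgeend [139.4   2.6  -0. ]
shortend [-1.9 87.1 -0. ]
```

>>> send_rows(
  deltas=[
    [[0, 2.0, 0, 0, 0, 0, 1], [0, 3.6, 0, 0, 0, 0, 1], [0, 3.6, 0, 0, 0, 0, 1], [0, 3.6, 0, 0, 0, 0, 1], [0, 3.6, 0, 0, 0, 0, 1], [0, 3.6, 0, 0, 0, 0, 1], [0, 3.6, 0, 0, 0, 0, 1], [0, 3.6, 0, 0, 0, 0, 1], [0, 3.6, 0, 0, 0, 0, 1], [-0.3, 3.0, 0, 0, 0, 0, 1], [0, 1.1, 0, 0, 0, 0, 1], [0, 0, 0, 0, 0, 0, 1]],
  ],
)

```text
clock: 3.48
ee_pos: [0.4512, 0.2426, 0.249]
eef_rot: [-0.01, -3.141, -0.0]
wrist_force: [0.5, 0.0, -0.1]
gripper_width: 0.0856
```

>>> send_rows(
  deltas=[
    [[0, 0, 2, 0, 0, 0, 1], [0, 0, 2, 0, 0, 0, 1], [0, 0, 2, 0, 0, 0, 1], [0, 0, 2, 0, 0, 0, 1], [0, 0, 0, 0, 0, 0, 1], [0, 0, 0, 0, 0, 0, 1]],
  ],
)

```text
clock: 3.98
ee_pos: [0.4517, 0.2393, 0.1692]
eef_rot: [-0.017, -3.14, 0.001]
wrist_force: [-0.2, -0.3, 0.4]
gripper_width: 0.0854
```

Run:
```python
from h import *; from plant import arm
st=arm.observe(); p,d=arm.camera("wrist"); c=cam(arm,"wrist",st); np.savez("w2.npz",p=p,d=d,ee=st["ee_pos"],r=st["eef_rot"])
hsv=cv2.cvtColor(p,cv2.COLOR_RGB2HSV); g=cv2.inRange(hsv,(45,80,40),(85,255,255)); g=cv2.morphologyEx(g,cv2.MORPH_CLOSE,np.ones((15,15)))
cs,_=cv2.findContours(g,0,1); k=max(cs,key=cv2.contourArea)[:,0]
W=ray(*c,k,k=.005); print(st["clock"],st["ee_pos"],"board",[np.round(x,4) for x in cv2.minAreaRect((W[:,:2]*1000).astype(np.float32))],k.min(0),k.max(0))
cv2.imwrite("pics/w2.png",p[:,:,::-1])
```

```text
3.9833 [0.45172972 0.23932121 0.16922245] board [array([451.5026, 239.8335]), array([ 79.9721, 130.9011]), np.float64(89.7571)] [233 120] [320 252]
```

View pics/w2.png

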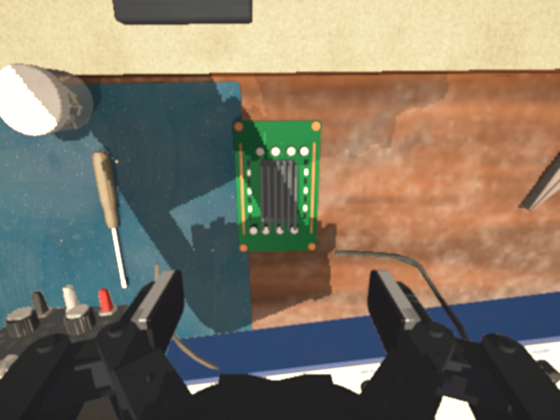

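The board sits at (278,187) under the gripper, and measures (0.4515, 0.2398) with its yaw aligned. The heat sink runs along the image's vertical.

>>> send_rows(
  deltas=[
    [[0, 0, 2, 0, 0, 0, 1], [0, 0, 2.5, 0, 0, 0, 1], [0, 0, 2.5, 0, 0, 0, 1], [0, 0, 2.5, 0, 0, 0, 1], [0, 0, 2, 0, 0, 0, 1], [0, 0, 1.5, 0, 0, 0, 1], [0, 0, 1.1, 0, 0, 0, 1], [0, 0, 0.6, 0, 0, 0, 1], [0, 0, 0.4, 0, 0, 0, 1], [0, 0, 0, 0, 0, 0, 1], [0, 0, 0, 0, 0, 0, 1]],
  ],
)

```text
clock: 4.95
ee_pos: [0.4527, 0.2402, 0.0192]
eef_rot: [0.016, 3.141, 0.001]
wrist_force: [0.0, -0.6, 0.1]
gripper_width: 0.0853
```

>>> send_rows(
  deltas=[
    [[0, 0, 0, 0, 0, 0, 0], [0, 0, 0, 0, 0, 0, 0], [0, 0, 0, 0, 0, 0, 0], [0, 0, 0, 0, 0, 0, 0], [0, 0, 0, 0, 0, 0, 0], [0, 0, 0, 0, 0, 0, 0], [0, 0, 0, 0, 0, 0, 0], [0, 0, 0, 0, 0, 0, 0]],
  ],
  grip_force=50,
)

```text
clock: 5.62
ee_pos: [0.4524, 0.2401, 0.019]
eef_rot: [0.016, 3.141, 0.0]
wrist_force: [-3.0, -0.7, 7.9]
gripper_width: 0.0311
```

>>> send_rows(
  deltas=[
    [[0, 0, -0.5, 0, 0, 0, 0], [0, 0, -1.5, 0, 0, 0, 0], [0, 0, -2.5, 0, 0, 0, 0], [0, 0, -2.5, 0, 0, 0, 0], [0, 0, -2.5, 0, 0, 0, 0], [0, 0, -2.5, 0, 0, 0, 0], [0, 0, -2.5, 0, 0, 0, 0], [0, 0, -1.5, 0, 0, 0, 0], [0, 0, 0, 0, 0, 0, 0], [0, 0, 0, 0, 0, 0, 0]],
  ],
)

```text
clock: 6.45
ee_pos: [0.4523, 0.24, 0.1783]
eef_rot: [0.016, 3.141, 0.001]
wrist_force: [0.9, 0.1, -3.4]
gripper_width: 0.0312
```

```bash
cat > go.py <<'E'
from bed import *
B,C=frame([.4435,-.2074,-1.78,.510])
def goal(x,y,z,flip=1,yaw=0): # tool pose: z=-bed z, y=bed y turned by yaw (deg, ccw about bed z)
    c,s=np.cos(np.radians(yaw)),np.sin(np.radians(yaw)); ty=B@[-s,c,0]; tz=-B[:,2]
    return np.c_[np.cross(ty,tz),ty,tz],C+B@(np.array([x,y,z])/1e3)
def tell(G,p):
    st=arm.observe(); R=Rn.from_rotvec(st["eef_rot"]).as_matrix(); d=p-st["ee_pos"]
    print("clock",st["clock"],"ee",st["ee_pos"].round(4),"F",st["wrist_force"].round(1),"w",st["gripper_width"].round(4),"q",st["joint_positions"].round(2))
    print("bed coords",(1e3*B.T@(st["ee_pos"]-C)).round(1),"turn",Rn.from_matrix(R.T@G).as_rotvec(degrees=True).round(2),"shift now axes cm",(100*R.T@d).round(2),"shift goal axes cm",(100*G.T@d).round(2), "goal",p.round(4))
E
python3 - <<'E'
from go import *
print(B.round(3),C); tell(*goal(85,60,20)); tell(*goal(85,60,120))
E
```

```text
[[ 0.834 -0.544 -0.088]
 [ 0.467  0.782 -0.413]
 [ 0.294  0.304  0.906]] [ 0.4435 -0.2074  0.036 ]Traceback (most recent call last):
  File "<stdin>", line 2, in <module>
  File "go.py", line 8, in tell
    print("clock",st["clock"],"ee",st["ee_pos"].round(4),"F",st["wrist_force"].round(1),"w",st["gripper_width"].round(4),"q",st["joint_positions"].round(2))
                                                                                            ^^^^^^^^^^^^^^^^^^^^^^^^^
AttributeError: 'float' object has no attribute 'round'
```

```bash
sed -i 's/st\["gripper_width"\].round(4)/round(st["gripper_width"],4)/' go.py
python3 - <<'E'
from go import *
tell(*goal(85,60,20)); tell(*goal(85,60,120))
E
```

```text
clock 6.45 ee [0.4523 0.24   0.1783] F [ 0.9  0.1 -3.4] w 0.0312 q [ 0.44 -0.22  1.87 -0.    1.5  -1.12]
bed coords [257.9 388.3 -56.7] turn [-22.43 -11.73 -32.09] shift now axes cm [ -3.15 -36.88   8.09] shift goal axes cm [ 17.29 -32.83  -7.67] goal [ 0.48   -0.1291  0.0973]
clock 6.45 ee [0.4523 0.24   0.1783] F [ 0.9  0.1 -3.4] w 0.0312 q [ 0.44 -0.22  1.87 -0.    1.5  -1.12]
bed coords [257.9 388.3 -56.7] turn [-22.43 -11.73 -32.09] shift now axes cm [ -2.32 -41.02  -0.98] shift goal axes cm [ 17.29 -32.83 -17.67] goal [ 0.4712 -0.1704  0.188 ]
```

>>> send_rows(
  deltas=[
    [[1.5, -1.5, 0, 0, 0, 0, 0], [2.5, -2.5, -0.2, 0, 0, 0, 0], [0, -3.2, -0.2, 0, 0, 0, 0], [0, -3.5, -0.2, 0, 0, 0, 0], [0, -3.5, -0.2, 0, 0, 0, 0], [0, -3.5, -0.2, 0, 0, 0, 0], [0, -3.5, 0, 0, 0, 0, 0], [0, -3.5, 0, 0, 0, 0, 0], [0, -3.5, 0, 0, 0, 0, 0], [0, -3.5, 0, 0, 0, 0, 0], [0, -3.5, 0, 0, 0, 0, 0], [-1.5, -3, 0, 0, 0, 0, 0]],
  ],
)

```text
clock: 7.45
ee_pos: [0.4214, -0.1438, 0.1867]
eef_rot: [-0.018, -3.14, -0.001]
wrist_force: [0.2, 1.8, -2.1]
gripper_width: 0.031
```

>>> send_rows(
  deltas=[
    [[-3, -1.5, 0, 0, 0, 0, 0], [-1.8, -0.8, 0, 0, 0, 0, 0], [0, 0, 0, -2.8, -1.47, -4.01, 0], [0, 0, 0, -2.8, -1.47, -4.01, 0], [0, 0, 0, -2.8, -1.47, -4.01, 0], [0, 0, 0, -2.8, -1.47, -4.01, 0], [0, 0, 0, -2.8, -1.47, -4.01, 0], [0, 0, 0, -2.8, -1.47, -4.01, 0], [0, 0, 0, -2.8, -1.47, -4.01, 0], [0, 0, 0, -2.8, -1.47, -4.01, 0], [0, 0, 0, 0, 0, 0, 0], [0, 0, 0, 0, 0, 0, 0]],
  ],
)

```text
clock: 8.45
ee_pos: [0.4706, -0.1655, 0.1864]
eef_rot: [-0.79, 2.776, 0.565]
wrist_force: [0.8, 0.9, -2.1]
gripper_width: 0.0312
```

Run:
```python
from go import *
tell(*goal(85,60,20)); tell(*goal(85,60,120))
```

```text
clock 8.45 ee [ 0.4706 -0.1655  0.1864] F [ 0.8  0.9 -2.1] w 0.0312 q [-0.61 -0.18  1.86  0.4   1.64 -2.75]
bed coords [ 86.3  63.7 116.7] turn [ 0.01 -0.11 -0.28] shift now axes cm [ 0.11 -0.38  9.67] shift goal axes cm [ 0.13 -0.37  9.67] goal [ 0.48   -0.1291  0.0973]
clock 8.45 ee [ 0.4706 -0.1655  0.1864] F [ 0.8  0.9 -2.1] w 0.0312 q [-0.61 -0.18  1.86  0.4   1.64 -2.75]
bed coords [ 86.3  63.7 116.7] turn [ 0.01 -0.11 -0.28] shift now axes cm [ 0.13 -0.38 -0.33] shift goal axes cm [ 0.13 -0.37 -0.33] goal [ 0.4712 -0.1704  0.188 ]
```

>>> send_rows(
  deltas=[
    [[0.1, -0.2, 1, 0, 0, -0.15, 0], [0, -0.2, 2, 0, 0, -0.1, 0], [0, 0, 2, 0, 0, 0, 0], [0, 0, 1.7, 0, 0, 0, 0], [0, 0, 1, 0, 0, 0, 0], [0, 0, 0.8, 0, 0, 0, 0], [0, 0, 0.4, 0, 0, 0, 0], [0, 0, 0, 0, 0, 0, 0], [0, 0, 0, 0, 0, 0, 0]],
  ],
)

```text
clock: 9.2
ee_pos: [0.4804, -0.1322, 0.1066]
eef_rot: [-0.801, 2.769, 0.562]
wrist_force: [0.3, -1.5, -3.3]
gripper_width: 0.031
```

Run:
```python
from go import *
tell(*goal(85,60,20))
p,_=arm.camera("side"); q,_=arm.camera("wrist")
a=cv2.resize(p[195:300,225:330],(400,400),interpolation=cv2.INTER_CUBIC); b=cv2.resize(q,(400,300)); b=np.pad(b,((0,100),(0,0),(0,0)))
cv2.imwrite("pics/place.png",np.hstack([a,b])[:,:,::-1])
```

```text
clock 9.2 ee [ 0.4804 -0.1322  0.1066] F [ 0.3 -1.5 -3.3] w 0.031 q [-0.55 -0.14  1.96  0.41  1.48 -2.75]
bed coords [86.6 60.2 29.7] turn [-0.07 -0.02  0.24] shift now axes cm [ 0.16 -0.01  0.97] shift goal axes cm [ 0.16 -0.02  0.97] goal [ 0.48   -0.1291  0.0973]
```

View pics/place.png

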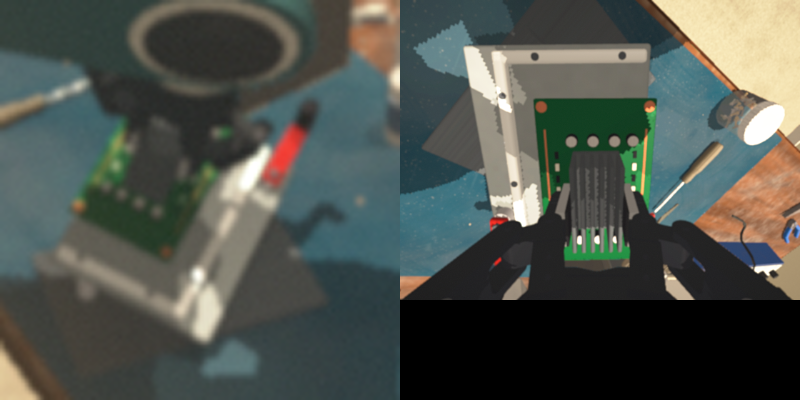

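The view shows the board held level with the plate. Its edges are parallel to both ledges, and its leading corner is at wrist pixel (190,140).

Run:
```python
from go import *
st=arm.observe(); c=cam(arm,"wrist",st)
for nm,u,v,z in (("boardcorner",190.4,140,.0155),("board right corner",361,139,.0155),("long inner edge",149,140,0),("long in top",140,84,0),("short inner row",250,87,0)):
    print(nm,(1e3*B.T@(ray(*c,[u,v],B[:,2],B[:,2]@C+z)[0]-C)).round(1))
```

```text
boardcorner [21.8 20.8 15.5]
board right corner [21.1 98.9 15.5]
long inner edge [23.7 -4.1 -0. ]
long in top [-2.7 -5.2 -0. ]
short inner row [-1.5 47.5 -0. ]
```

>>> send_rows(
  deltas=[
    [[0.1, 0, 0.3, 0, 0, 0, 0], [0, 0, 0.2, 0, 0, 0, 0], [0, 0, 0.1, 0, 0, 0, 0], [0, 0, 0, 0, 0, 0, 0], [0, 0, 0, 0, 0, 0, 0]],
  ],
)

```text
clock: 9.72
ee_pos: [0.4798, -0.1301, 0.1004]
eef_rot: [-0.801, 2.77, 0.563]
wrist_force: [0.1, -0.0, -2.6]
gripper_width: 0.031
```

>>> send_rows(
  deltas=[
    [[0.2, -0.3, 0, 0, 0, 0, 0], [0, 0, 0.1, 0, 0, 0, 0], [0, 0, 0.1, 0, 0, 0, 0], [0, 0, 0, 0, 0, 0, 0]],
  ],
)

```text
clock: 10.05
ee_pos: [0.4799, -0.1325, 0.0968]
eef_rot: [-0.801, 2.77, 0.563]
wrist_force: [0.4, 0.5, -2.1]
gripper_width: 0.0313
```

>>> send_rows(
  deltas=[
    [[0, 0, 0.1, 0, 0, 0, 0], [0, 0, 0, 0, 0, 0, 0], [0, 0, 0, 0, 0, 0, 0]],
  ],
)

```text
clock: 10.3
ee_pos: [0.4803, -0.1323, 0.0967]
eef_rot: [-0.801, 2.769, 0.562]
wrist_force: [-1.8, -2.9, 3.1]
gripper_width: 0.0311
```

Run:
```python
from go import *
tell(*goal(85,60,20)); print("Fn",arm.observe()["wrist_force"]@B, arm.observe()["moment"]@B)
```

```text
clock 10.3 ee [ 0.4803 -0.1323  0.0967] F [-1.8 -2.9  3.1] w 0.0311 q [-0.55 -0.13  1.97  0.41  1.47 -2.76]
bed coords [83.5 57.1 20.8] turn [-0.07 -0.01  0.25] shift now axes cm [-0.15  0.29  0.08] shift goal axes cm [-0.15  0.29  0.08] goal [ 0.48   -0.1291  0.0973]
Fn [-1.95889181 -0.29988988  4.12033951] [-0.02197468  0.44941569  0.03982549]
```

Contact with the plate shows at about 6 N, so I let go.

>>> send_rows(
  deltas=[
    [[0, 0, 0, 0, 0, 0, 1], [0, 0, 0, 0, 0, 0, 1], [0, 0, 0, 0, 0, 0, 1], [0, 0, 0, 0, 0, 0, 1], [0, 0, 0, 0, 0, 0, 1], [0, 0, 0, 0, 0, 0, 1], [0, 0, 0, 0, 0, 0, 1], [0, 0, -0.5, 0, 0, 0, 1], [0, 0, -1.5, 0, 0, 0, 1], [0, 0, -2.5, 0, 0, 0, 1], [0, 0, -2.5, 0, 0, 0, 1], [0, 0, 0, 0, 0, 0, 1]],
  ],
)

```text
clock: 11.3
ee_pos: [0.4749, -0.163, 0.1642]
eef_rot: [-0.801, 2.767, 0.556]
wrist_force: [0.9, 0.3, 0.7]
gripper_width: 0.0855
```

Run:
```python
from go import *
st=arm.observe(); tell(*goal(83,57,21))
p,d=arm.camera("wrist"); np.savez("w3.npz",p=p,d=d,ee=st["ee_pos"],r=st["eef_rot"])
cv2.imwrite("pics/rel.png",p[:,:,::-1])
```

```text
clock 11.3 ee [ 0.4749 -0.163   0.1642] F [0.9 0.3 0.7] w 0.0855 q [-0.6  -0.16  1.88  0.4   1.59 -2.76]
bed coords [84.6 56.6 95.1] turn [-0.31  0.1   0.31] shift now axes cm [0.17 0.08 7.41] shift goal axes cm [0.16 0.04 7.41] goal [ 0.4799 -0.1328  0.0967]
```

View pics/rel.png

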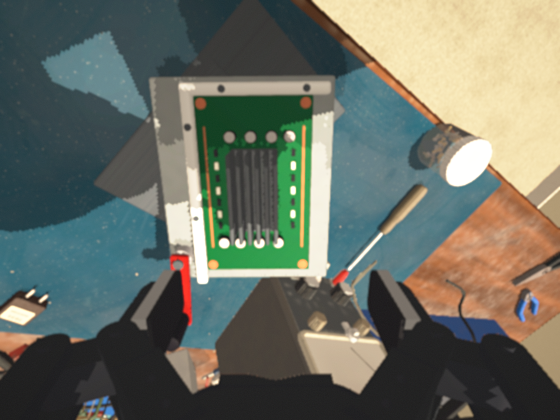

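The board is home: it is flush against both ledges, with corners at (194,95), (312,95) and (313,269). The keeper pivot is at (182,259) and the arm points down the image to (188,322).

Run:
```python
from go import *
w=np.load("w3.npz"); c=cam(arm,"wrist",dict(ee_pos=w["ee"],eef_rot=w["r"]))
k=B[:,2]@C
def bc(uv,z): return (1e3*(ray(*c,uv,B[:,2],k+z)-C)@B).round(1)
hsv=cv2.cvtColor(w["p"],cv2.COLOR_RGB2HSV); g=cv2.inRange(hsv,(45,80,40),(85,255,255)); g[:,:185]=0;g[:,320:]=0
g=cv2.morphologyEx(g,cv2.MORPH_CLOSE,np.ones((25,25))); kk=max(cv2.findContours(g,0,1)[0],key=cv2.contourArea)[:,0]
print("board in bed",cv2.minAreaRect(bc(kk,.005)[:,:2].astype(np.float32)))
r=(((hsv[...,0]<8)|(hsv[...,0]>172))&(hsv[...,1]>130)&(hsv[...,2]>80)); r[:245]=0; r[:,:165]=0;r[:,200:]=0; r[335:]=0
v,u=np.nonzero(r); Q=bc(np.c_[u,v],.0165); print("pivot",bc([182,259],.0165),"red x range",Q[:,0].min(),Q[:,0].max())
A=np.polyfit(Q[:,0],Q[:,1],1); print("arm line slope",A,"at x=118",np.polyval(A,118))
t=arm.camera("top"); hs=cv2.cvtColor(t[0],cv2.COLOR_RGB2HSV); T=cam(arm,"top"); m=((hs[...,0]<8)|(hs[...,0]>172))&(hs[...,1]>130)&(hs[...,2]>80); m[:180]=0;m[215:]=0;m[:,300:0]=0;m[:,:305]=0;m[:,335:]=0
v,u=np.nonzero(m); Q=(1e3*(ray(*T,np.c_[u,v],B[:,2],k+.0165)-C)@B); print("top red",len(Q),Q.mean(0).round(1),np.polyfit(Q[:,0],Q[:,1],1) if len(Q)>5 else "")
```

```text
board in bed ((64.11885070800781, 41.48334503173828), (128.1243896484375, 78.81369018554688), 0.7365450859069824)
pivot [[114.5 -12.8  16.5]] red x range 110.5 172.4
arm line slope [  0.04216536 -18.68316955] at x=118 -13.707657223425404
top red 111 [142.9 -16.1  16.5] [ -0.03330301 -11.38843458]
```

>>> send_rows(
  deltas=[
    [[0, 0, -1, 0, 0, 0, 0], [-1.5, -2.0, 0, 0, 0, 0, 0], [-2.2, -2.8, 0, 0, 0, 0, 0], [-2.2, -2.8, 0, 0, 0, 0, 0], [-2.2, -2.8, 0, 0, 0, 0, 0], [0, 0, 0, 0, 0, 7, 0], [0, 0, 0, 0, 0, 7, 0], [0, 0, 0, 0, 0, 7, 0], [0, 0, 0, 0, 0, 7, 0], [0, 0, 0, 0, 0, 7, 0], [0, 0, 0, 0, 0, 7, 0], [0, 0, 0, 0, 0, 7, 0]],
  ],
)

```text
clock: 12.4
ee_pos: [0.5972, -0.208, 0.1606]
eef_rot: [0.452, 3.01, 0.673]
wrist_force: [0.3, 0.6, -0.3]
gripper_width: -0.0002
```

>>> send_rows(
  deltas=[
    [[0, 0, 0, 0, 0, 7, 0], [0, 0, 0, 0, 0, 7, 0], [0, 0, 0, 0, 0, 7, 0], [0, 0, 0, 0, 0, 7, 0], [0, 0, 0, 0, 0, 7, 0], [0, 0, 0, 0, 0, 6, 0], [0, 0, 0, 0, 0, 0, 0], [0, 0, 0, 0, 0, 0, 0]],
  ],
)

```text
clock: 13.07
ee_pos: [0.5973, -0.2081, 0.1608]
eef_rot: [-1.42, -2.586, -0.625]
wrist_force: [0.4, -0.4, 0.2]
gripper_width: -0.0002
```

Run:
```python
from go import *
tell(*goal(166,-47,30,yaw=-90))
st=arm.observe(); p,_=arm.camera("wrist"); cv2.imwrite("pics/knob.png",p[:,:,::-1]); np.savez("w4.npz",p=p,ee=st["ee_pos"],r=st["eef_rot"])
```

```text
clock 13.0667 ee [ 0.5973 -0.2081  0.1608] F [ 0.4 -0.4  0.2] w -0.0002 q [-0.55  0.13  1.6   0.41  1.57 -1.15]
bed coords [164.6 -46.4  99.9] turn [-0.05 -0.02  0.41] shift now axes cm [-0.07  0.14  6.99] shift goal axes cm [-0.06  0.14  6.99] goal [ 0.6049 -0.1791  0.0977]
```

View pics/knob.png

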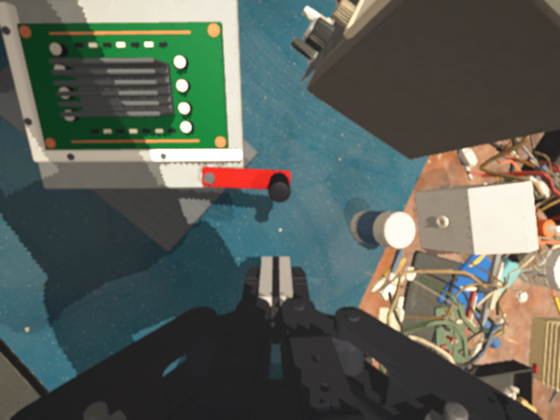

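The board is still home. The keeper pivot is at (209,178), the knob top at (279,188), and the shut fingers stand below it at (275,265).

Run:
```python
from go import *
w=np.load("w4.npz"); c=cam(arm,"wrist",dict(ee_pos=w["ee"],eef_rot=w["r"])); k=B[:,2]@C
for n,u,v,z in (("pivot",209,178,.0165),("knobtop",279,190,.0465),("board 0",213,150,.005),("boardcorner130,80",222,22,.005),("board130,0",229,150,.005)):
    print(n,(1e3*(ray(*c,[u,v],B[:,2],k+z)-C)@B).round(1))
```

```text
pivot [[117.7 -16.2  16.5]]
knobtop [[166.  -16.3  46.5]]
board 0 [[119.3   1.5   5. ]]
boardcorner130,80 [[129.4  81.9   5. ]]
board130,0 [[130.7   1.5   5. ]]
```

>>> send_rows(
  deltas=[
    [[0, 0, 1, 0, 0, 0, 0], [0, 0.1, 1.5, 0, 0, 0.4, 0], [0, 0, 1.5, 0, 0, 0, 0], [0, 0, 1.5, 0, 0, 0, 0], [0, 0, 0.9, 0, 0, 0, 0], [0, 0, 0.5, 0, 0, 0, 0], [0, 0, 0, 0, 0, 0, 0], [0, 0, 0, 0, 0, 0, 0]],
  ],
)

```text
clock: 13.78
ee_pos: [0.6044, -0.1792, 0.0989]
eef_rot: [-1.433, -2.578, -0.624]
wrist_force: [0.1, 0.2, 0.4]
gripper_width: 0.0004
```

>>> send_rows(
  deltas=[
    [[0.4, 0, 0, 0, 0, 0, 0], [0.4, 0, 0, 0, 0, 0, 0], [0.4, 0, 0, 0, 0, 0, 0], [0.51, 0.16, 0, 0, 0, -6, 0], [0.51, 0.16, 0, 0, 0, -6, 0], [0.51, 0.16, 0, 0, 0, -6, 0], [0.51, 0.16, 0, 0, 0, -6, 0], [0.51, 0.16, 0, 0, 0, -6, 0], [0, 0, 0, 0, 0, 0, 0], [0, 0, 0, 0, 0, 0, 0]],
  ],
)

```text
clock: 14.62
ee_pos: [0.5856, -0.148, 0.1118]
eef_rot: [-0.747, -2.96, -0.675]
wrist_force: [0.4, -0.0, 0.0]
gripper_width: -0.0003
```

```bash
cat > push.py <<'E'
from go import *
def want(phi,off=18): # phi deg swung from open(90)->closed(0)
    a=np.radians(phi); er=np.array([np.sin(a),np.cos(a)]); et=np.array([-np.cos(a),np.sin(a)])
    q=np.array([117.7,-16.3])+48*er-off*et; return goal(*q,30,yaw=-phi)
import sys; tell(*want(float(sys.argv[1]),float(sys.argv[2])))
E
python3 push.py 60 18
```

```text
clock 14.6167 ee [ 0.5856 -0.148   0.1118] F [ 0.4 -0.   0. ] w -0.0003 q [-0.48  0.08  1.73  0.42  1.46 -1.63]
bed coords [168.5  -7.9  31.7] turn [-0.03  0.06 -0.33] shift now axes cm [ 0.01 -0.02  0.17] shift goal axes cm [ 0.01 -0.02  0.17] goal [ 0.5855 -0.1474  0.1102]
```

Tracking is exact, so I continue the arc to about 6° and then look.

>>> send_rows(
  deltas=[
    [[0.51, 0.16, 0, 0, 0, -6, 0], [0.51, 0.16, 0, 0, 0, -6, 0], [0.51, 0.16, 0, 0, 0, -6, 0], [0.51, 0.16, 0, 0, 0, -6, 0], [0.51, 0.16, 0, 0, 0, -6, 0], [0.51, 0.16, 0, 0, 0, -6, 0], [0.51, 0.16, 0, 0, 0, -6, 0], [0.51, 0.16, 0, 0, 0, -6, 0], [0.51, 0.16, 0, 0, 0, -6, 0], [0, 0, 0, 0, 0, 0, 0], [0, 0, 0, 0, 0, 0, 0]],
  ],
)

```text
clock: 15.53
ee_pos: [0.5425, -0.1319, 0.1146]
eef_rot: [-0.641, 2.83, 0.583]
wrist_force: [-0.8, 0.2, -0.6]
gripper_width: 0.0001
```

```bash
python3 push.py 6 18
python3 - <<'E'
from h import *; from plant import arm
p,_=arm.camera("wrist"); cv2.imwrite("pics/push.png",p[:,:,::-1]);
E
```

```text
clock 15.5333 ee [ 0.5425 -0.1319  0.1146] F [-0.8  0.2 -0.6] w 0.0001 q [-0.49 -0.02  1.83  0.42  1.47 -2.58]
bed coords [140.9  29.   31.4] turn [-0.05 -0.01 -0.51] shift now axes cm [0.03 0.05 0.14] shift goal axes cm [0.03 0.05 0.14] goal [ 0.5421 -0.1311  0.1135]
```

View pics/push.png

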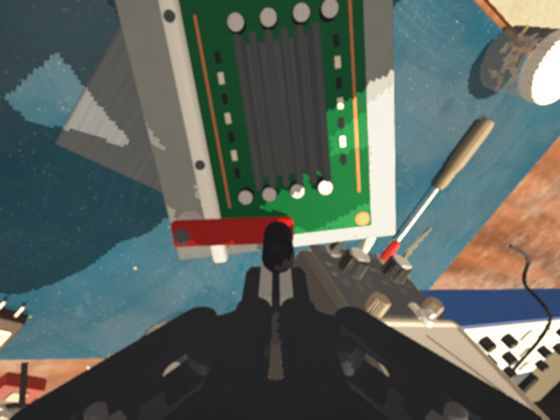

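The arm now lies over the board end, from the pivot at (181,236) to the knob at (278,240), with the fingers behind the knob. I push it onto its stop.

>>> send_rows(
  deltas=[
    [[0.3, 0.08, 0, 0, 0, -3, 0], [0.3, 0.05, 0, 0, 0, -2.5, 0], [0, 0, 0, 0, 0, 0, 0]],
  ],
)

```text
clock: 15.83
ee_pos: [0.5372, -0.133, 0.1137]
eef_rot: [-0.777, 2.777, 0.566]
wrist_force: [4.7, 2.9, -1.3]
gripper_width: -0.0002
```

>>> send_rows(
  deltas=[
    [[0.1, 0, 0, 0, 0, 0, 0], [0.1, 0, 0, 0, 0, 0, 0], [0, 0, 0, 0, 0, 0, 0]],
  ],
)

```text
clock: 16.08
ee_pos: [0.5368, -0.1333, 0.1138]
eef_rot: [-0.772, 2.776, 0.566]
wrist_force: [16.6, 9.5, -1.0]
gripper_width: -0.0004
```

```bash
python3 push.py 0 18
```

```text
clock 16.0833 ee [ 0.5368 -0.1333  0.1138] F [16.6  9.5 -1. ] w -0.0004 q [-0.5  -0.03  1.84  0.42  1.47 -2.69]
bed coords [135.3  30.8  31.6] turn [-0.09  0.24 -0.88] shift now axes cm [-0.04  0.09  0.16] shift goal axes cm [-0.04  0.09  0.16] goal [ 0.5368 -0.1317  0.1127]
```

It is on the stop: the TCP has stalled with 19 N along +x. I back off, lift clear and check.

>>> send_rows(
  deltas=[
    [[-0.4, 0, 0, 0, 0, 0, 0], [-0.8, 0, 0, 0, 0, 0, 0], [-0.8, 0, 0, 0, 0, 0, 0], [0, 0, -1.5, 0, 0, 0, 0], [0, 0, -3, 0, 0, 0, 0], [0, 0, -3, 0, 0, 0, 0], [0, 0, -3, 0, 0, 0, 0], [0, 0, 0, 0, 0, 0, 0], [0, 0, 0, 0, 0, 0, 0]],
  ],
)

```text
clock: 16.83
ee_pos: [0.5433, -0.1688, 0.2153]
eef_rot: [-0.777, 2.778, 0.563]
wrist_force: [0.3, -0.0, -1.0]
gripper_width: -0.0003
```

Run:
```python
from go import *
st=arm.observe(); print(st["clock"],st["wrist_force"].round(1))
p,_=arm.camera("wrist"); c=cam(arm,"wrist",st); k=B[:,2]@C
hsv=cv2.cvtColor(p,cv2.COLOR_RGB2HSV); g=cv2.inRange(hsv,(0,150,80),(7,255,255))|cv2.inRange(hsv,(173,150,80),(180,255,255))
v,u=np.nonzero(g); Q=1e3*(ray(*c,np.c_[u,v],B[:,2],k+.0165)-C)@B; Q=Q[(abs(Q[:,0]-118)<30)&(abs(Q[:,1]-5)<40)]
A=np.polyfit(Q[:,1],Q[:,0],1); print("arm dx/dy",A,"angle deg",np.degrees(np.arctan(A[0])),len(Q))
t,_=arm.camera("top"); old=np.load("top0.npz")["p"]
D=np.abs(t.astype(int)-old).max(2)
for n,u,v in (("jar",238,280),("driver",230,235),("tape",409,268),("can",302,144)): print(n,np.median(D[v-8:v+9,u-6:u+7]))
cv2.imwrite("pics/end.png",np.hstack([cv2.resize(p,(400,300)),cv2.resize(t,(400,300))])[:,:,::-1])
```

```text
16.8333 [ 0.3 -0.  -1. ]
arm dx/dy [-4.34629058e-02  1.17041372e+02] angle deg -2.488674799370841 940
jar 2.0
driver 4.0
tape 41.0
can 5.0
```

View pics/end.png

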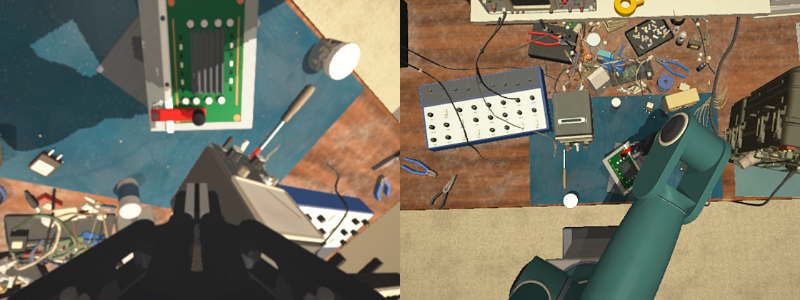

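The keeper lies across the board end with its knob at (198,117), the board is still in the corner, and the other things have not moved. In the top view the arm hides the tape roll. I hand the job in.

```bash
python3 -c "
from plant import arm
print(arm.hand_in())"
```

```text
the job is handed in; nothing more can be done
None
```

I gripped the board by its heat sink and laid it flat on the plate, about 20 mm short of both ledges. When I let go, it slid home into the corner. I then swung the keeper over it with the shut fingers behind the knob, backed off and lifted clear. I handed the job in at about 17 s on the robot's clock.

**Checks that agreed:**
- **Board:** after release, a wrist picture put it at (64.1, 41.5) mm in the bed frame, against (65, 40) for home. That is within my calibration error, and it looked flush with both ledges. The last picture shows it still there.
- **Keeper:** it reached its stop, where the tool stalled with about 19 N against it. In the last picture it lies over the board end.
- **Jar, screwdriver and can:** the last top view showed them unchanged.
- **Robot:** it was clear of everything, with the wrist force back to about zero.

**Checks that disagreed or are missing:**
- **Keeper angle:** I measured −2.5° instead of 0. The same camera frame read the board 0.7° off, so I put part of this down to frame and viewing error and relied on the stop force.
- **Plate direction:** fitting the plate's corners gave a different slope direction from the depth readings by about 14°. I used the depth value, which all three cameras agreed on.
- **Touchdown:** the board's end nearest the short ledge touched the plate first, and I let go without levelling it further.
- **Tape roll:** the arm hid it in the last top view, so I did not confirm it. The arm never worked near it.
- **Twin meter:** I did not check it.

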